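# Put the jar rack back on the spice carousel and turn the marked jar to the front

### The arm

A 6-joint arm with a two-finger parallel gripper is mounted at the origin on a cart in front of the work surface, level with it; the furniture and walls round the work are solid. World frame = base frame: x ahead of the robot, y to its left, z up, the work surface at z = 0. Lengths are in mm, angles in rad, forces in N, time in s.
With the tool pointing down it reaches from about 275 to 975 mm from the base axis. Payload 8.4 kg.
Tool frame: the origin (TCP) lies at the very end of the fingers, on their centre line; the grasp point (between the pads) lies 19 mm behind it; x points along the fingers, z is the direction in which the jaws open and shut, and the axes are right-handed (so a half turn about x gives the same grasp; the last joint's range is limited). The gripper opens to 92 mm and grips with 3 to 60 N. Pads are 20 mm wide; open, the fingers measure 128 mm over their backs; the gripper's body (75 mm by 189 mm) begins 69 mm behind the grasp point.
Start: joints at [-1.307, 0.353, 1.633, -0, 1.155, -0.002], TCP at [164.174, -603.054, 214.583] pointing down, gripper open.
Joint ranges: [-2.63, 2.63], [-0.92, 2.1], [0.06, 2.66], [-1.3, 4.44], [0, 2.69], [-3.02, 3.02]. Speed limits (rad/s): [2.22, 2.22, 2.79, 3.14, 3.14, 3.14].

### API

Orientations are given as [roll, pitch, yaw] about the fixed x, y, z axes, in that order (R = Rz(yaw) Ry(pitch) Rx(roll)).
In Python, from bench import r gives the robot as it stands.
- The arm moves only by the tool servo_tool, never from a script. Its argument "deltas" is a list of rows, each an object of numbers: "x", "y", "z": the shift along the tool's x, y, z in mm; "yaw": the turn about the tool's x in degrees. A call has 1 to 8 rows; each row shifts and turns the commanded pose from where the row before left it, along the tool's axes as they then stand; what a row does not reach is not made up. A row lasts 1/10 s, in which the tool goes at most 50 mm and 8.59 degrees, less where a joint would pass 70% of its speed; a pose out of reach is approached as far as the arm can. A call is refused whole if a number of a shift passes 50 or a number of a turn 8.59, either way. A call with a gripper value outside its range is refused whole. "gripper" is the opening in per cent of the stroke, from 0 (shut) to 100 (fully open), set as the call begins (left out, the last holds). The fingers move at their own pace and stop on an object; "newtons" is the grip in N (left out, the last holds). Time passes only in rows, so rows that do not move let the fingers close. It gives the time, the measured TCP pose, the force and the opening at its end, in the units of the state.
- r.get_obs(): the state, without advancing time (a new reading comes with each control period).
- r.read_camera(name): name is "scene" or "side" or "wrist"; returns a dict with "color" (384x512x3 uint8, red, green, blue), "fov_y" (degrees; the focal length in pixels is half the picture's height over the tangent of half this angle, whatever the lens; pixels are square), "cx", "cy" (the principal point, pixels), "rvec" (rotation vector, rad) and "tvec" (3), from world to camera coordinates, as OpenCV has them; the wrist camera has in their place "tool_from_camera" (4x4, takes a point from camera to tool coordinates, whose origin is the TCP and whose axes are the tool frame's). Camera axes: x right, y down, z forward; pixel columns grow to the right and rows downward; lengths in mm; the calibration is good to about 2 mm. A picture is of the moment at which its call begins: read the wrist's pose just before it. There is no depth.
- r.job_done(): hands the job in, once; it reports no verdict.
Trained networks look in a picture, given as the dict that the camera call returned (one of the last four; its "shot" number tells which), for a name from the list of things; names that differ only in an ending like _2 or _b are one class to them, and where a whole thing is asked for, a point or a joint stands for the part that bears it (a point fixed in the world has none). Each returns a list of dicts, best first, with "conf" (0 to 1); they miss things now and then, are a little off and sometimes report something else, mostly with a low value. They report only what shows in the picture. A call takes as long as a camera call. They do not tell look-alikes from the thing itself.
- r.find_in(picture, query): "box" ([left, top, width, height] in pixels, round what is visible of it).
The state is a dict: "time_s": time; "q": joint angles; "dq": joint speeds; "joint_efforts": joint torques, N m; "tool_pos": TCP position; "tool_rot": TCP orientation; "ft_force": force on the tool from outside, world axes, zero at the start; "torque": the same for the moment, N m; "finger_gap": finger opening in mm.
Only numpy, scipy, OpenCV 4.12 (cv2) and the standard library are available. Lean on these libraries where they do the work, as an engineer would, in place of code of your own. Each camera call takes 0.05 s, during which the arm holds its last target.

### The job

The refilled jar rack has to go back on its spice carousel: pick it up by the wooden grip with all four jars standing in it, lower it over the two brass pins of the turntable until it sits flush, and do not let go of it before it does. Only then turn the carousel by that grip until the jar with the yellow dot on its lid faces the front, right behind the middle of the ledge with the teaspoon, and keep hold of the grip so that the turntable stays still: the program finishes while still gripping it. Keep the jars upright in their rings, and leave the spoon, the blue mug and the small white cup behind where they are.

Things in the scene. Friction and masses are not known exactly. Their poses are not given: they have to be found in the camera images.
- plinth: Dark wooden base of the carousel, fixed to the worktop, 192 x 192 mm and 22 mm high under the turntable. Origin on the worktop under the turntable's axis, z up. Its front is its -x side: there a lower ledge (floor 8 mm, lip 16 mm high, reaching to 147 mm from the axis) runs along y and holds a teaspoon. 'Front' for the marked jar is the -x direction from the axis. It may stand left or right of the robot and is slightly turned.
- turntable_top (a point): Centre of the top face of the round metal turntable (168 mm across, its top 35 mm above the worktop), on its axis. It turns with the turntable. Two brass pins, 8 mm thick, rise 22.5 mm above the top face, with noses that taper over the last 6 mm; they stand 50 mm from the axis at +y and -y of this point.
- turntable (a joint): Angle of the turntable on the base, rad, growing counter-clockwise seen from above; at 0 its axes are those of the base. It runs freely on a bearing (friction about 0.04 N m), no stops within three quarters of a turn either way, no springs.
- rack_grip (a point): Point in the middle of the wooden grip of the loose jar rack, where to take hold: a bar 76 mm long along this point's x, 20 mm thick along y and 36 mm high (16 mm up and 20 mm down from this point), on a 13 mm steel stem. The point is 168 mm above the underside of the rack; the tops of the jars are 50 mm below it. The loaded rack weighs about 0.7 to 0.9 kg.
- rack_foot (a point): Centre of the underside of the same rack, axes as rack_grip. Its deck is a round wooden disc 176 mm across and 12 mm thick with two through holes, 12 mm across, 50 mm from the centre at +y and -y, that fit over the pins either way round. Four steel rings on the deck, 16 mm high, each with a wire loop 58 mm above the deck, hold a jar each, 60 mm from the centre at 45, 135, 225 and 315 degrees from x. At the start the rack stands on the worktop.
- jar_dot_mid (a point): The marked jar: glass spice jar with a green label and a red lid with a round yellow dot on top; 45 mm across, 106 mm tall, this point half-way up on its axis. It stands loose in one of the rack's rings, which one varies; its z points up.
- jar_plain_1_mid (a point): Spice jar with a brown label and a plain red lid, no dot, 45 x 106 mm, loose in a ring of the rack; point half-way up, z up.
- jar_plain_2_mid (a point): Another spice jar like jar_plain_1; point half-way up, z up.
- shaker_mid (a point): Glass salt shaker with a grey top, 44 mm across, 90 mm tall, loose in a ring of the rack; point half-way up, z up.
- spoon: Steel teaspoon, 132 x 26 x 9 mm, lying loose in the ledge at the front of the base; not to be moved.
- mug_mid (a point): Blue mug, 82 mm across without its handle, 94 mm tall, standing on the worktop behind the work; point half-way up; not to be moved.
- cup_mid (a point): Small white espresso cup, 59 mm across without its handle, 49 mm tall, standing on the worktop behind the work; point half-way up; not to be moved.
Mind the look-alikes: they are no part of the job. What is shaped like the part that bears jar_plain_2_mid but purple is not meant.

How it is judged (in metres and radians):
On the way, in this order (a step that is already met when the one before it is completed fails the run):
1. the rack sits flush on the turntable with both pins through its holes, still held (z of rack_foot in the frame of turntable_top between -0.0025 and 0.0025 m and horizontal distance between rack_foot and turntable_top below 0.005 m and angle between the x axis of rack_foot and the x axis of turntable_top, either way round below 0.08 rad and angle between rack_foot's own z axis and vertical below 0.03 rad and contact force between the fingers and rack above 3 N), for 0.2 s.
2. with the rack still flush, the carousel is turned until the jar with the dot is at the front (all of step 1 and y of jar_dot_mid in the frame of plinth between -0.012 and 0.012 m and x of jar_dot_mid in the frame of plinth below -0.045 m), for 0.2 s.
At the end, for the whole second after the job is handed in: Rack flush on the turntable (2.5 mm; 5 mm from its axis); the dotted jar straight in front of the axis within 12 mm sideways; fingers gripping the rack (over 3 N), turntable at rest (under 0.05 rad/s); all jars upright in their rings; spoon, mug and cup within 20 mm of their starts (all of step 2 and velocity of joint turntable between -0.05 and 0.05 rad/s and angle between each of jar_dot_mid, jar_plain_1_mid, jar_plain_2_mid, shaker_mid's own z axis and vertical below 0.2 rad and horizontal distance between each of jar_dot_mid, jar_plain_1_mid, jar_plain_2_mid, shaker_mid and rack_foot below 0.07 m and z of jar_dot_mid in the frame of rack_foot between 0.059 and 0.071 m and z of jar_plain_1_mid in the frame of rack_foot between 0.059 and 0.071 m and z of jar_plain_2_mid in the frame of rack_foot between 0.059 and 0.071 m and z of shaker_mid in the frame of rack_foot between 0.051 and 0.063 m and distance of each of spoon, mug_mid, cup_mid from where it was at the start of the episode below 0.02 m); the arm keeps its last pose, push and grip.
It fails at once if the rack is let go over the turntable before it sits flush (contact force between the fingers and rack below 0.1 N and horizontal distance between rack_foot and turntable_top below 0.03 m and z of rack_foot in the frame of turntable_top above 0.006 m).
It fails at once if a jar is tipped over or out (angle between any of jar_dot_mid, jar_plain_1_mid, jar_plain_2_mid, shaker_mid's own z axis and vertical above 0.5 rad).
It fails at once if the spoon, the mug or the cup is disturbed (distance of any of spoon, mug_mid, cup_mid from where it was at the start of the episode above 0.03 m).
It also fails if it takes over 45 s, if anything falls off the work surface, if the arm or the gripper's body presses on something with over 40 N, if the wrist force passes 120 N, or if a joint passes its speed limit or range.

## Working session

There is one attempt and no reset: what is moved stays moved. The work goes in short steps, Python scripts to look and compute and a tool call to move; the robot and the scene stay as the last step left them, time stands still between calls to the robot, and variables do not carry over. Pictures are saved under pics/ and viewed, and the job is handed in when it is done.

Besides the shell and the picture viewer there is one more tool, called after "Request:" by a JSON object that holds its "fn" and its "kwargs", one argument or row to a line. servo_tool: Moves the arm, as the interface text tells. Its arguments: {"type":"object","properties":{"deltas":{"type":"array"},"gripper":{"type":"number"},"newtons":{"type":"number"}},"required":["deltas"]}

```bash
ls; mkdir -p pics; cat > h.py <<'E'
import numpy as np, cv2
from scipy.spatial.transform import Rotation as R
from bench import r
def save(p,n): cv2.imwrite('pics/'+n,p['color'][:,:,::-1])
E
python3 - <<'E'
from h import *
o=r.get_obs(); print(o)
for n in ['scene','side']:
    p=r.read_camera(n); save(p,n+'0.png'); print(n,p['fov_y'],p['cx'],p['cy'],p['rvec'],p['tvec'])
    import pickle; pickle.dump(p,open(n+'0.pkl','wb'))
    for q in ['rack_grip','plinth','turntable_top','jar_dot_mid','mug_mid','cup_mid','spoon']:
        print(q,[(d['box'],round(d['conf'],2)) for d in r.find_in(p,q)][:5])
E
```

```text
pics
{'time_s': 0.0, 'q': array([-1.30739995e+00,  3.53654878e-01,  1.63411194e+00, -7.05478377e-06,
        1.15518105e+00, -2.37537298e-03]), 'dq': array([-0.00063185, -0.0017367 , -0.00261969, -0.0008785 ,  0.00170896,
       -0.0003556 ]), 'joint_efforts': array([ 2.75561550e-03, -5.93848228e+01, -3.34215546e+01,  6.99104439e-02,
        2.34854640e-02, -1.32193636e-04]), 'tool_pos': array([ 164.04651697, -602.58988909,  213.86898141]), 'tool_rot': array([-3.1392084 ,  1.5694411 ,  1.83895518]), 'ft_force': array([1.05403053, 0.15680073, 0.83856587]), 'torque': array([-0.07480122,  0.00340541, -0.02000822]), 'finger_gap': 91.58202881046188}
scene 55.29317910918912 256.531922340408 192.97623636758738 [ 0.74240532 -2.56395183  1.17642029] [ 448.77326968  305.66349201 1056.45746934]
rack_grip [([265.7, 160.4, 49.7, 65.6], 0.94)]
plinth [([184.7, 232.9, 96.4, 66.4], 0.93)]
turntable_top [([201.5, 233.6, 51.4, 50.0], 0.96), ([268.2, 162.3, 43.6, 59.6], 0.72)]
jar_dot_mid [([288.2, 172.9, 9.9, 17.7], 0.57)]
mug_mid [([197.9, 176.3, 22.7, 35.6], 0.83)]
cup_mid [([160.7, 215.3, 24.0, 14.3], 0.58)]
spoon [([251.0, 252.0, 20.8, 33.9], 0.71)]
side 46.10706912309268 248.07118185700077 185.32247249097017 [ 0.35125999 -2.69263114  1.31339797] [ 519.7577122   219.16415334 1098.82796474]
rack_grip [([248.6, 146.0, 64.2, 76.6], 0.84), ([269.9, 158.7, 11.9, 27.2], 0.71)]
plinth [([184.2, 253.2, 112.4, 67.1], 0.92)]
turntable_top [([200.2, 252.4, 68.9, 58.8], 0.73)]
jar_dot_mid [([271.1, 156.5, 18.1, 34.0], 0.58)]
mug_mid [([162.9, 190.6, 38.3, 40.5], 0.71), ([276.7, 189.9, 15.7, 23.2], 0.22)]
cup_mid [([128.3, 245.3, 32.7, 29.0], 0.62), ([277.1, 184.7, 17.1, 31.7], 0.36)]
spoon [([280.0, 267.6, 14.3, 42.8], 0.54)]
```

```bash
python3 - <<'E'
import pickle,cv2
for n in ['scene','side']:
    p=pickle.load(open(n+'0.pkl','rb'))['color'][:,:,::-1]
    c=p[130:330,130:330]
    cv2.imwrite(f'pics/{n}0z.png',cv2.resize(c,(600,600),interpolation=cv2.INTER_CUBIC))
E
```

```text
(no output)
```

View pics/scene0.png

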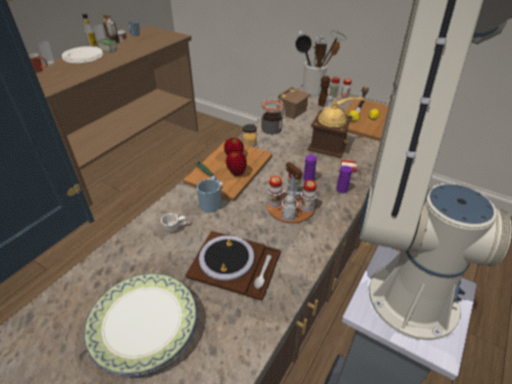

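View pics/side0.png

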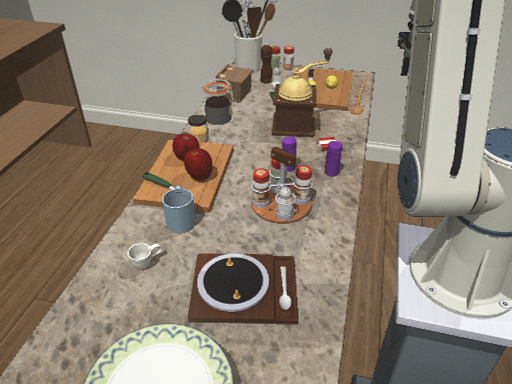

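```bash
ls pics
```

```text
scene0.png
scene0z.png
side0.png
side0z.png
```

View pics/scene0z.png

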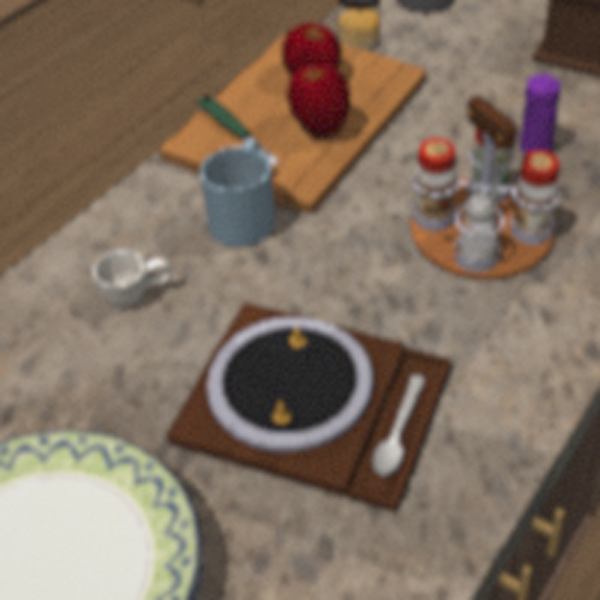

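View pics/side0z.png

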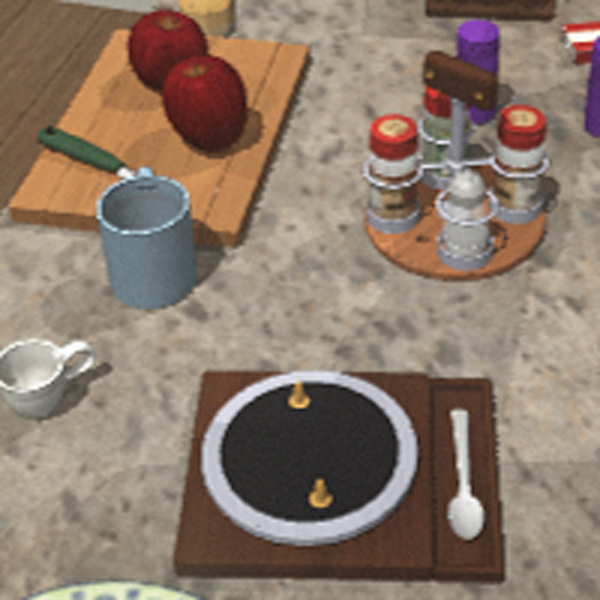

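The dotted jar must be the one with the green label, at side zoom (440,140), mostly hidden behind the stem. The two front red lids (392,130) and (521,125) have brown labels. The purple jars are the look-alikes. Next I'll measure positions.

```bash
cat >> h.py <<'E'
import pickle
def K(p):
    f=p['color'].shape[0]/2/np.tan(np.radians(p['fov_y']/2)); return np.array([[f,0,p['cx']],[0,f,p['cy']],[0,0,1.]])
def pose(p,o=None):
    if 'rvec' in p: Rm=cv2.Rodrigues(np.array(p['rvec'],float))[0]; return Rm,np.array(p['tvec'],float).ravel()
    T=np.array(p['tool_from_camera']); W=np.eye(4); W[:3,:3]=R.from_euler('xyz',o['tool_rot']).as_matrix(); W[:3,3]=o['tool_pos']
    M=np.linalg.inv(W@T); return M[:3,:3],M[:3,3]
def onplane(p,uv,z,o=None):
    Rm,t=pose(p,o); uv=np.atleast_2d(np.array(uv,float)); d=np.c_[uv,np.ones(len(uv))]@np.linalg.inv(K(p)).T@Rm; c=-Rm.T@t
    return c+d*((z-c[2])/d[:,2])[:,None]
def tri(ps,uvs,os):
    A=[];b=[]
    for p,uv,o in zip(ps,uvs,os):
        Rm,t=pose(p,o); d=Rm.T@np.linalg.inv(K(p))@np.array([*uv,1.]); d/=np.linalg.norm(d); c=-Rm.T@t
        P=np.eye(3)-np.outer(d,d); A.append(P); b.append(P@c)
    return np.linalg.lstsq(np.vstack(A),np.hstack(b),rcond=None)[0]
def proj(p,X,o=None):
    Rm,t=pose(p,o); x=(np.atleast_2d(X)@Rm.T+t)@K(p).T; return x[:,:2]/x[:,2:]
E
python3 - <<'E'
from h import *
s=pickle.load(open('scene0.pkl','rb')); d=pickle.load(open('side0.pkl','rb'))
z=lambda a:(np.array(a)+.5)/3+130-.5
for n,a,b in [('pinA',(297,329),(299,382)),('pinB',(281,402),(319,479)),('grip',(491,119),(460,80)),('spoon',(405,420),(463,470)),('jarL top',(436,155),(394,127)),('jarR',(541,165),(521,125)),('shaker',(479,200),(467,180)),('ttc',(290,380),(310,452))]:
    print(n,tri([s,d],[z(a),z(b)],[0,0]).round(1))
print(onplane(d,z([(205,372),(175,570),(432,375),(430,578),(490,380),(502,580)]),[22,22,22,22,16,16]).round(1))
print(onplane(s,z([(245,305),(168,440),(403,345),(350,490)]),22).round(1))
print('mug',onplane(d,z([(150,195)]),94).round(),'cup',onplane(d,z([(35,365)]),49).round())
print('grip ends d',onplane(d,z([(428,58),(495,80)]),180).round(1),'s',onplane(s,z([(470,100),(512,130)]),180).round(1))
E
```

```text
pinA [546.5 138.3  59.6]
pinB [505.3 223.5  56.5]
grip [ 481.9 -155.5  169.1]
spoon [411.7 141.1   0.6]
jarL top [ 533.  -122.8  124.1]
jarR [ 427.5 -186.2  106. ]
shaker [460.6 -96.2 102.9]
ttc [525.4 182.2  33.9]
[[638.  113.4  22. ]
 [591.4 303.2  22. ]
 [453.2  68.9  22. ]
 [411.4 262.9  22. ]
 [406.2  56.6  16. ]
 [361.5 247.2  16. ]]
[[636.4 114.1  22. ]
 [589.5 299.6  22. ]
 [457.8  69.8  22. ]
 [406.5 251.4  22. ]]
mug [[731. -14.  94.]] cup [[764. 165.  49.]]
grip ends d [[ 512.8 -163.3  180. ]
 [ 447.8 -143.4  180. ]] s [[ 514.5 -164.3  180. ]
 [ 448.9 -140.3  180. ]]
```

```bash
cat >> h.py <<'E'
def plan(o,target,zyaw=None,rot0=None):
    """total tool-frame shift (at current orientation) and tool-x turn(deg) to put TCP at target with tool z at world yaw zyaw(deg)"""
    M=R.from_euler('xyz',o['tool_rot']).as_matrix()
    d=M.T@(np.array(target)-o['tool_pos'])
    cur=np.degrees(np.arctan2(M[1,2],M[0,2]))
    print('axes x',M[:,0].round(3),'y',M[:,1].round(3),'z',M[:,2].round(3),'zyaw',cur.round(2),'shift',d.round(2), 'len',np.linalg.norm(d).round(1))
    if zyaw is not None:
        dy=(zyaw-cur+180)%360-180; print('world yaw change',dy.round(2),'=> tool yaw',(-dy).round(2))
E
python3 - <<'E'
from h import *
o=r.get_obs(); plan(o,[526,182,330],-107)
p=r.read_camera('wrist'); print(p['tool_from_camera'],p['fov_y'])
E
```

```text
axes x [ 0. -0. -1.] y [0.965 0.263 0.   ] z [ 0.263 -0.965  0.   ] zyaw -74.77 shift [-115.41  555.36 -662.43] len 872.1
world yaw change -32.23 => tool yaw 32.23
[[-3.12450922e-04 -2.91277170e-01  9.56638653e-01 -1.69754328e+02]
 [ 4.01820334e-04 -9.56638659e-01 -2.91277041e-01  8.26318624e+01]
 [ 9.99999870e-01  2.93387083e-04  4.15943721e-04 -6.55747594e-01]
 [ 0.00000000e+00  0.00000000e+00  0.00000000e+00  1.00000000e+00]] 64.06437787618484
```

```bash
python3 - <<'E'
from h import *
d=pickle.load(open('side0.pkl','rb'));s=pickle.load(open('scene0.pkl','rb'))
print(onplane(d,[(273,133),(316,135),(333,175),(289,160)],0).round())
print('mill knob',tri([s,d],[(361,99),(328,52)],[0,0]).round())
E
```

```text
[[ 590. -534.    0.]
 [ 438. -559.    0.]
 [ 351. -333.    0.]
 [ 501. -381.    0.]]
mill knob [ 418. -559.  293.]
```

Request:
{"fn": "servo_tool", "kwargs": {
  "deltas": [
    {"x": -45},
    {"x": -45},
    {"x": -30, "z": -20, "y": 10}
  ]
}}

```text
validation failed for argument at $.de...
```

Request:
{"fn": "servo_tool", "kwargs": {
  "deltas": [
    {"x": -40, "y": 0, "z": -20, "yaw": 0},
    {"x": -40, "y": 0, "z": -30, "yaw": 0}
  ]
}}

```text
time_s: 1.05
tool_pos: [150.9, -554.4, 294.1]
tool_rot: [3.129, 1.568, 1.824]
ft_force: [0.4, -0.3, 1.2]
finger_gap: 92.3
```

Request:
{"fn": "servo_tool", "kwargs": {
  "deltas": [
    {"x": -5, "y": 31, "z": -34, "yaw": 0},
    {"x": -5, "y": 31, "z": -34, "yaw": 0},
    {"x": -5, "y": 31, "z": -34, "yaw": 0},
    {"x": -5, "y": 31, "z": -34, "yaw": 0},
    {"x": 0, "y": 31, "z": -34, "yaw": 0},
    {"x": 0, "y": 31, "z": -34, "yaw": 0},
    {"x": 0, "y": 31, "z": -34, "yaw": 0},
    {"x": 0, "y": 31, "z": -34, "yaw": 0}
  ]
}}

```text
time_s: 1.85
tool_pos: [319.3, -225.6, 314.9]
tool_rot: [0.753, 1.57, -0.553]
ft_force: [0.6, -0.3, -0.4]
finger_gap: 91.7
```

Request:
{"fn": "servo_tool", "kwargs": {
  "deltas": [
    {"x": 0, "y": 31, "z": -34, "yaw": 0},
    {"x": 0, "y": 31, "z": -34, "yaw": 0},
    {"x": 0, "y": 31, "z": -34, "yaw": 0},
    {"x": 0, "y": 31, "z": -34, "yaw": 0},
    {"x": 0, "y": 31, "z": -34, "yaw": 0},
    {"x": 0, "y": 31, "z": -34, "yaw": 0},
    {"x": 0, "y": 31, "z": -34, "yaw": 0},
    {"x": 0, "y": 20, "z": -25, "yaw": 0}
  ]
}}

```text
time_s: 2.65
tool_pos: [479.4, 91.5, 314.7]
tool_rot: [1.903, 1.57, 0.599]
ft_force: [1.3, -0.2, -0.0]
finger_gap: 91.9
```

Request:
{"fn": "servo_tool", "kwargs": {
  "deltas": [
    {"x": 0, "y": 10, "z": -10, "yaw": 0},
    {"x": 0, "y": 0, "z": 0, "yaw": 0},
    {"x": 0, "y": 0, "z": 0, "yaw": 0}
  ]
}}

```text
time_s: 2.95
tool_pos: [485.0, 100.2, 314.4]
tool_rot: [-1.037, 1.57, -2.342]
ft_force: [0.3, -0.6, 1.2]
finger_gap: 91.8
```

```bash
cat > look.py <<'E'
from h import *
import sys
n=sys.argv[1]
o=r.get_obs(); p=r.read_camera('wrist'); print({k:np.round(o[k],3) for k in ['time_s','q','tool_pos','ft_force','finger_gap']}); save(p,n+'.png'); pickle.dump((p,o),open(n+'.pkl','wb')); plan(o,o['tool_pos'])
E
python3 look.py w1
```

```text
{'time_s': np.float64(2.95), 'q': array([ 2.010e-01,  6.000e-02,  1.778e+00, -1.000e-03,  1.304e+00,
        1.506e+00]), 'tool_pos': array([485.02 , 100.215, 314.437]), 'ft_force': array([ 0.258, -0.614,  1.213]), 'finger_gap': np.float64(91.776)}
axes x [-0.001 -0.001 -1.   ] y [ 0.965  0.263 -0.001] z [ 0.263 -0.965  0.   ] zyaw -74.76 shift [0. 0. 0.] len 0.0
```

View pics/w1.png

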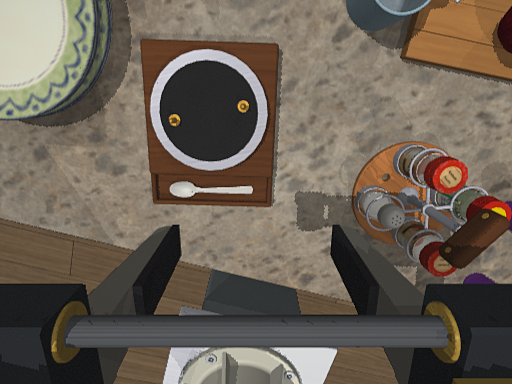

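Clear view from the wrist: plinth, both pins at (174,120) and (243,106), and the rack at right. The jar with the green label shows the yellow dot at (500,213). I'll enlarge both to confirm.

```bash
python3 - <<'E'
from h import *
p,o=pickle.load(open('w1.pkl','rb'))
c=p['color'][:,:,::-1]
a=cv2.resize(c[30:215,130:290],(640,740)[::1],interpolation=cv2.INTER_CUBIC)[:,:]
a=cv2.resize(c[30:180,130:290],(640,600),interpolation=cv2.INTER_CUBIC)
cv2.imwrite('pics/w1tt.png',a)
cv2.imwrite('pics/w1rk.png',cv2.resize(c[135:285,352:512],(640,600),interpolation=cv2.INTER_CUBIC))
E
```

```text
(no output)
```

View pics/w1tt.png

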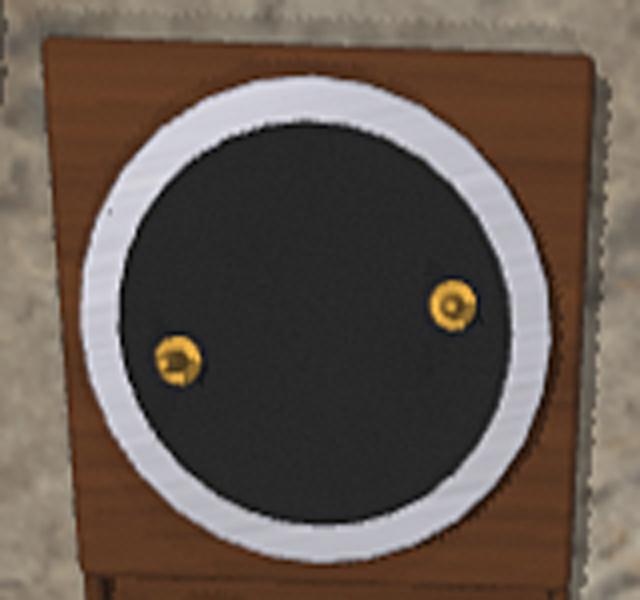

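View pics/w1rk.png

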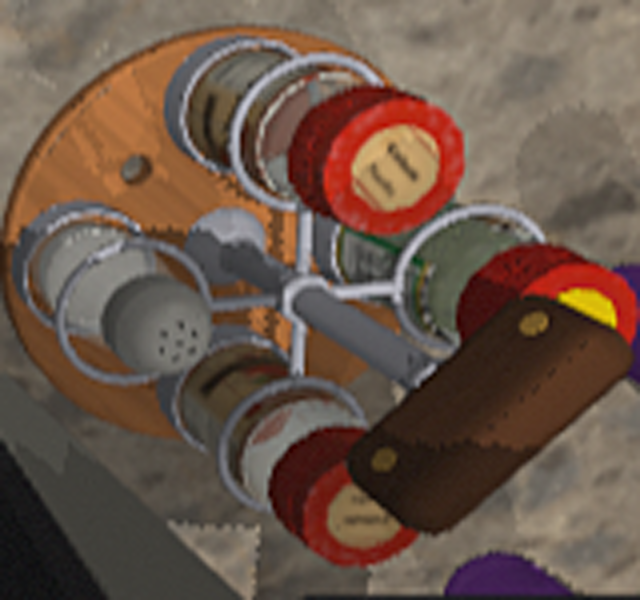

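```bash
python3 - <<'E'
from h import *
p,o=pickle.load(open('w1.pkl','rb'))
z=lambda a:(np.array(a,float)+.5)/4+[130,30]-.5
tips=onplane(p,z([(178,361),(453,304)]),57.5,o); print('tips',tips.round(1),np.linalg.norm(tips[0]-tips[1]))
d=tips[0]-tips[1];print('pin yaw',np.degrees(np.arctan2(d[1],d[0])), 'mid',tips.mean(0))
# ring outer: fit circle on plane 35
hsv=cv2.cvtColor(p['color'],cv2.COLOR_RGB2HSV)
m=((hsv[...,1]<40)&(hsv[...,2]>120)).astype(np.uint8); m[:40]=0;m[175:]=0;m[:,:140]=0;m[:,275:]=0
cs,_=cv2.findContours(m,cv2.RETR_EXTERNAL,cv2.CHAIN_APPROX_NONE); c=max(cs,key=cv2.contourArea)[:,0].astype(float)
def circ(P):
    A=np.c_[2*P[:,:2],np.ones(len(P))]; s=np.linalg.lstsq(A,(P[:,:2]**2).sum(1),rcond=None)[0]; return s[:2],np.sqrt(s[2]+s[0]**2+s[1]**2)
print('outer',circ(onplane(p,c,35,o)))
dk=((hsv[...,2]<60)).astype(np.uint8); dk[:40]=0;dk[175:]=0;dk[:,:150]=0;dk[:,270:]=0
n,l,st,ce=cv2.connectedComponentsWithStats(dk); lab=l[130,210]; cs,_=cv2.findContours((l==lab).astype(np.uint8),cv2.RETR_EXTERNAL,cv2.CHAIN_APPROX_NONE); c=cs[0][:,0].astype(float)
print('inner',circ(onplane(p,c,35,o)))
# plinth edges
q=onplane(p,z([(43,38),(593,56),(568,585),(82,571)]),22,o); print(q.round(1))
for i,j in [(0,1),(1,2),(3,2),(0,3)]:
    e=q[j]-q[i]; print(np.linalg.norm(e).round(1),np.degrees(np.arctan2(e[1],e[0])).round(2))
lo=onplane(p,[(157,206),(270.5,205.5)],16,o); print(lo.round(1)); e=lo[1]-lo[0];print(np.linalg.norm(e),np.degrees(np.arctan2(e[1],e[0])))
z2=lambda a:(np.array(a,float)+.5)/4+[352,135]-.5
g=onplane(p,z2([(350,465),(440,530),(535,298),(635,340)]),184,o);print('grip corners',g.round(1))
print('bolts',onplane(p,z2([(384,459),(534,322)]),184,o).round(1))
print('dot',onplane(p,z2([(585,308)]),118,o).round(1))
print('hole',onplane(p,z2([(136,168)]),12,o).round(1))
E
```

```text
tips [[507.4 221.   57.5]
 [550.  135.7  57.5]] 95.3705300774571
pin yaw 116.5334498775973 mid [528.7015047  178.35608042  57.5       ]
outer (array([526.98852383, 181.14398855]), np.float64(82.65069747194406))
inner (array([526.81519566, 181.34212294]), np.float64(68.34574961339229))
[[596.7 294.1  22. ]
 [640.9 111.1  22. ]
 [458.9  67.3  22. ]
 [414.8 250.   22. ]]
188.2 -76.44
187.2 -166.48
188.0 -76.45
187.1 -166.39
[[360.4 231.6  16. ]
 [409.6  54.6  16. ]]
183.7275336211397 -74.48479592296378
grip corners [[ 463.2 -112.5  184. ]
 [ 451.3 -145.2  184. ]
 [ 520.3 -138.1  184. ]
 [ 516.5 -169.1  184. ]]
bolts [[ 467.2 -120.6  184. ]
 [ 514.1 -141.   184. ]]
dot [[ 511.6 -212.5  118. ]]
hole [[ 503.  -108.7   12. ]]
```

Request:
{"fn": "servo_tool", "kwargs": {
  "deltas": [
    {"x": 28, "y": 15, "z": -17, "yaw": 0},
    {"x": 28, "y": 15, "z": -17, "yaw": 0},
    {"x": 28, "y": 15, "z": -17, "yaw": 0},
    {"x": 26, "y": 15, "z": -16, "yaw": 0},
    {"x": 0, "y": 0, "z": 0, "yaw": 0},
    {"x": 0, "y": 0, "z": 0, "yaw": 0}
  ]
}}

```text
time_s: 3.6
tool_pos: [525.4, 180.1, 204.7]
tool_rot: [-1.234, 1.569, -2.539]
ft_force: [0.2, -0.3, -0.1]
finger_gap: 92.2
```

```bash
python3 look.py w2; python3 - <<'E'
from h import *
p,o=pickle.load(open('w2.pkl','rb')); print(p['cx'],p['cy'],proj(p,[[527,181,35]],o))
E
```

```text
{'time_s': np.float64(3.6), 'q': array([ 0.328,  0.256,  1.793, -0.   ,  1.094,  1.634]), 'tool_pos': array([525.358, 180.137, 204.735]), 'ft_force': array([ 0.159, -0.282, -0.142]), 'finger_gap': np.float64(92.157)}
axes x [-0.001 -0.001 -1.   ] y [ 0.965  0.262 -0.001] z [ 0.262 -0.965  0.   ] zyaw -74.8 shift [0. 0. 0.] len 0.0
255.37865348810567 190.95412228063185 [[255.41269688 171.76337504]]
```

View pics/w2.png

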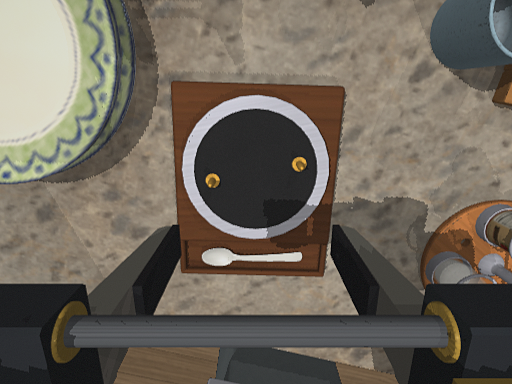

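```bash
python3 - <<'E'
from h import *
p,o=pickle.load(open('w2.pkl','rb'))
c=p['color'][:,:,::-1]
cv2.imwrite('pics/w2tt.png',cv2.resize(c[75:225,165:350],(740,600),interpolation=cv2.INTER_CUBIC))
E
```

```text
(no output)
```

View pics/w2tt.png

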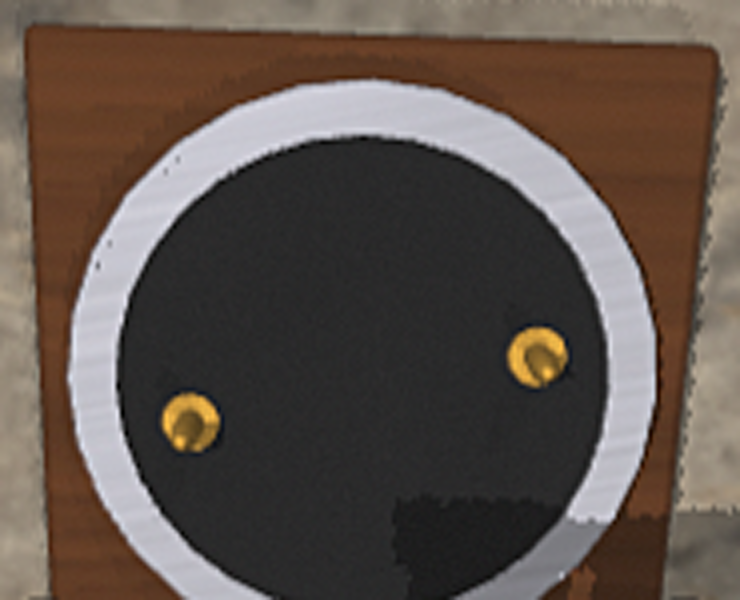

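```bash
python3 - <<'E'
from h import *
p,o=pickle.load(open('w2.pkl','rb'))
z=lambda a:(np.array(a,float)+.5)/4+[165,75]-.5
def rep(n,P):
    e=P[0]-P[1];print(n,P.round(1).tolist(),'len',np.linalg.norm(e).round(1),'yaw',np.degrees(np.arctan2(e[1],e[0])).round(2),'mid',P.mean(0).round(1))
for h in (35,38): rep('collar %d'%h,onplane(p,z([(190,421),(538,356)]),h,o))
rep('tip',onplane(p,z([(182,444),(546,376)]),57,o))
hsv=cv2.cvtColor(p['color'],cv2.COLOR_RGB2HSV)
m=((hsv[...,1]<45)&(hsv[...,2]>130)).astype(np.uint8); m[:85]=0;m[240:]=0;m[:,:175]=0;m[:,340:]=0
cs,_=cv2.findContours(m,cv2.RETR_EXTERNAL,cv2.CHAIN_APPROX_NONE); c=max(cs,key=cv2.contourArea)[:,0].astype(float)
c=c[c[:,1]<195]
def circ(P):
    A=np.c_[2*P[:,:2],np.ones(len(P))]; s=np.linalg.lstsq(A,(P[:,:2]**2).sum(1),rcond=None)[0]; return s[:2],np.sqrt(s[2]+s[0]**2+s[1]**2)
print('outer',circ(onplane(p,c,35,o)))
q=onplane(p,z([(27,27),(718,47)]),22,o); rep('back',q)
rep('front lip',onplane(p,[(182,272),(325,275.5)],16,o))
rep('step',onplane(p,[(181,239),(328,245.5)],22,o))
E
```

```text
collar 35 [[504.8, 226.3, 35.0], [549.0, 136.0, 35.0]] len 100.5 yaw 116.06 mid [526.9 181.1  35. ]
collar 38 [[505.7, 226.1, 38.0], [549.5, 136.6, 38.0]] len 99.6 yaw 116.06 mid [527.6 181.3  38. ]
tip [[504.5, 225.4, 57.0], [548.0, 136.6, 57.0]] len 98.9 yaw 116.12 mid [526.3 181.   57. ]
outer (array([528.88328041, 181.81602425]), np.float64(76.20547031233124))
back [[597.0, 294.3, 22.0], [641.3, 112.1, 22.0]] len 187.5 yaw 103.66 mid [619.1 203.2  22. ]
front lip [[365.2, 238.0, 16.0], [410.0, 52.9, 16.0]] len 190.4 yaw 103.6 mid [387.6 145.5  16. ]
step [[415.4, 247.9, 22.0], [455.5, 66.0, 22.0]] len 186.2 yaw 102.41 mid [435.5 156.9  22. ]
```

Request:
{"fn": "servo_tool", "kwargs": {
  "deltas": [
    {"x": 0, "y": 0, "z": 0, "yaw": -8.5},
    {"x": 0, "y": 0, "z": 0, "yaw": -8.5},
    {"x": 0, "y": 0, "z": 0, "yaw": -8.5},
    {"x": 0, "y": 0, "z": 0, "yaw": -8.5},
    {"x": 0, "y": 0, "z": 0, "yaw": -8.5},
    {"x": 0, "y": 0, "z": 0, "yaw": -8.5},
    {"x": 0, "y": 0, "z": 0, "yaw": -8.5},
    {"x": 0, "y": 0, "z": 0, "yaw": -8.5}
  ]
}}

```text
time_s: 4.45
tool_pos: [526.2, 180.3, 206.7]
tool_rot: [0.33, 1.568, 0.217]
ft_force: [0.5, 0.3, 1.0]
finger_gap: 91.6
```

Request:
{"fn": "servo_tool", "kwargs": {
  "deltas": [
    {"x": 0, "y": 0, "z": 0, "yaw": -8.5},
    {"x": 0, "y": 0, "z": 0, "yaw": -8.5},
    {"x": 0, "y": 0, "z": 0, "yaw": -8.5},
    {"x": 0, "y": 0, "z": 0, "yaw": -8.5},
    {"x": 0, "y": 0, "z": 0, "yaw": -8.5},
    {"x": 0, "y": 0, "z": 0, "yaw": -8.5},
    {"x": 0, "y": 0, "z": 0, "yaw": -8.5},
    {"x": 0, "y": 0, "z": 0, "yaw": -8.5}
  ]
}}

```text
time_s: 5.25
tool_pos: [526.3, 180.3, 206.7]
tool_rot: [-0.838, 1.568, 0.236]
ft_force: [-0.6, -0.2, 0.0]
finger_gap: 91.7
```

Request:
{"fn": "servo_tool", "kwargs": {
  "deltas": [
    {"x": 0, "y": 0, "z": 0, "yaw": -8.5},
    {"x": 0, "y": 0, "z": 0, "yaw": -3.5},
    {"x": 0, "y": 0, "z": 0, "yaw": 0},
    {"x": 0, "y": 0, "z": 0, "yaw": 0}
  ]
}}

```text
time_s: 5.65
tool_pos: [526.1, 180.8, 205.9]
tool_rot: [-1.011, 1.569, 0.264]
ft_force: [-0.3, -0.2, -0.6]
finger_gap: 92.1
```

```bash
python3 look.py w3; python3 - <<'E'
from h import *
p,o=pickle.load(open('w3.pkl','rb'))
q=proj(p,[[527,181,35]],o)[0]; print(q)
x,y=(q-[90,75]).astype(int); print(x,y)
c=p['color'][:,:,::-1]
cv2.imwrite('pics/w3tt.png',cv2.resize(c[y:y+150,x:x+180],(720,600),interpolation=cv2.INTER_CUBIC))
E
```

```text
{'time_s': np.float64(5.65), 'q': array([ 0.328,  0.255,  1.792, -0.   ,  1.093, -0.947]), 'tool_pos': array([526.115, 180.764, 205.919]), 'ft_force': array([-0.317, -0.16 , -0.573]), 'finger_gap': np.float64(92.128)}
axes x [ 0.002  0.    -1.   ] y [-0.957  0.291 -0.002] z [0.291 0.957 0.001] zyaw 73.05 shift [0. 0. 0.] len 0.0
[255.22148886 173.94136514]
165 98
```

View pics/w3tt.png

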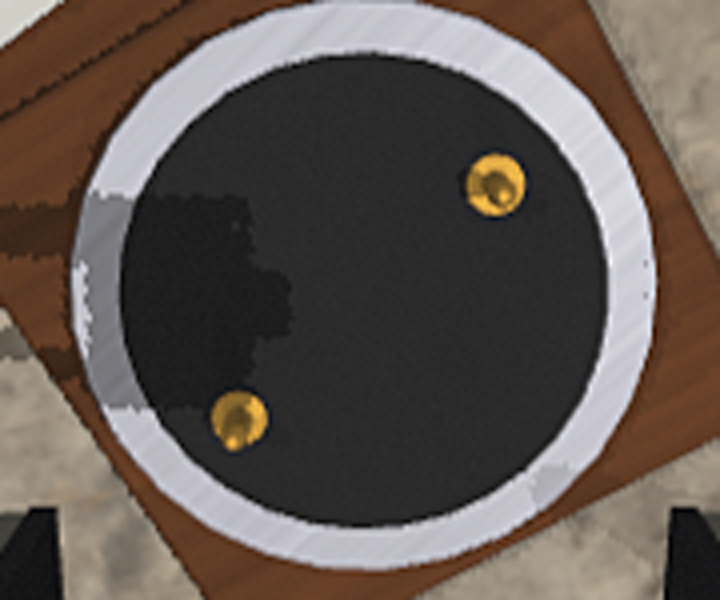

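View pics/w3.png

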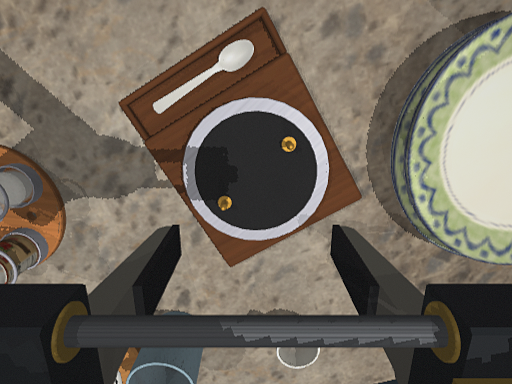

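```bash
python3 - <<'E'
from h import *
p,o=pickle.load(open('w3.pkl','rb'))
z=lambda a:(np.array(a,float)+.5)/4+[165,98]-.5
def rep(n,P):
    e=P[0]-P[1];print(n,P.round(1).tolist(),'len',np.linalg.norm(e).round(1),'yaw',np.degrees(np.arctan2(e[1],e[0])).round(2),'mid',P.mean(0).round(1))
for h in (35,38): rep('collar %d'%h,onplane(p,z([(496,185),(240,418)]),h,o))
rep('tip',onplane(p,z([(503,199),(233,443)]),57,o))
rep('step',onplane(p,[(149,137),(290,54)],22,o))
rep('back',onplane(p,[(231,266),(360,197)],22,o))
rep('front',onplane(p,[(121,103),(264,9)],16,o))
E
```

```text
collar 35 [[505.0, 226.4, 35.0], [549.1, 136.7, 35.0]] len 99.9 yaw 116.18 mid [527.  181.6  35. ]
collar 38 [[504.5, 226.2, 38.0], [548.2, 137.3, 38.0]] len 99.0 yaw 116.18 mid [526.3 181.8  38. ]
tip [[505.3, 225.8, 57.0], [548.8, 137.0, 57.0]] len 99.0 yaw 116.12 mid [527.  181.4  57. ]
step [[453.2, 76.6, 22.0], [415.7, 253.4, 22.0]] len 180.8 yaw -78.05 mid [434.4 165.   22. ]
back [[638.9, 114.0, 22.0], [594.6, 293.2, 22.0]] len 184.6 yaw -76.13 mid [616.7 203.6  22. ]
front [[408.9, 59.0, 16.0], [365.9, 239.6, 16.0]] len 185.7 yaw -76.61 mid [387.4 149.3  16. ]
```

Request:
{"fn": "servo_tool", "kwargs": {
  "deltas": [
    {"x": -30, "y": -6, "z": -36, "yaw": 0},
    {"x": -30, "y": -6, "z": -36, "yaw": 0},
    {"x": -20, "y": -8, "z": -44, "yaw": 0},
    {"x": -20, "y": -8, "z": -44, "yaw": 0},
    {"x": -14, "y": -8, "z": -44, "yaw": 0},
    {"x": -10, "y": -8, "z": -44, "yaw": 0},
    {"x": 0, "y": -8, "z": -44, "yaw": 0},
    {"x": 0, "y": -5, "z": -42, "yaw": 0}
  ]
}}

```text
time_s: 6.5
tool_pos: [483.6, -156.9, 329.6]
tool_rot: [-1.663, 1.569, -0.387]
ft_force: [1.3, 0.1, -0.0]
finger_gap: 92.1
```

Request:
{"fn": "servo_tool", "kwargs": {
  "deltas": [
    {"x": 0, "y": 0, "z": 0, "yaw": 0},
    {"x": 0, "y": 0, "z": 0, "yaw": 0}
  ]
}}

```text
time_s: 6.7
tool_pos: [483.6, -155.4, 328.8]
tool_rot: [-0.388, 1.57, 0.886]
ft_force: [-0.4, -0.5, 0.1]
finger_gap: 91.9
```

```bash
python3 look.py w4
```

```text
{'time_s': np.float64(6.7), 'q': array([-0.314,  0.072,  1.734,  0.   ,  1.335, -1.589]), 'tool_pos': array([ 483.642, -155.394,  328.812]), 'ft_force': array([-0.362, -0.495,  0.066]), 'finger_gap': np.float64(91.931)}
axes x [ 0.  0. -1.] y [-0.956  0.292 -0.   ] z [0.292 0.956 0.   ] zyaw 73.02 shift [0. 0. 0.] len 0.0
```

View pics/w4.png

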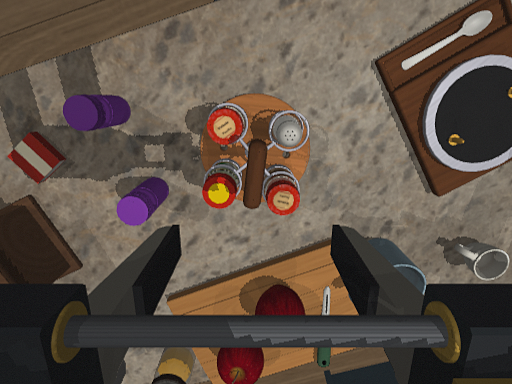

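```bash
python3 - <<'E'
from h import *
p,o=pickle.load(open('w4.pkl','rb'))
c=p['color'][:,:,::-1]
cv2.imwrite('pics/w4z.png',cv2.resize(c[85:220,185:325],(622,600),interpolation=cv2.INTER_CUBIC))
E
```

```text
(no output)
```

View pics/w4z.png

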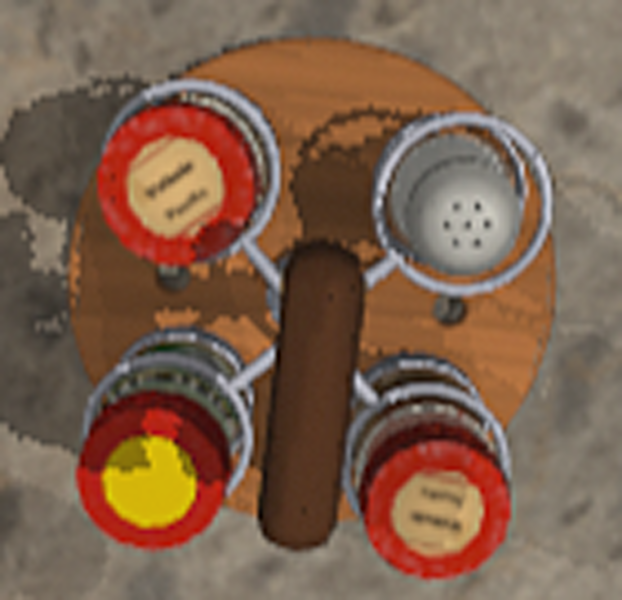

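```bash
python3 - <<'E'
from h import *
p,o=pickle.load(open('w4.pkl','rb'))
z=lambda a:(np.array(a,float)+.5)*135/600+[185,85]-.5
def rep(n,P):
    e=P[0]-P[1];print(n,P.round(1).tolist(),'len',np.linalg.norm(e).round(1),'yaw',np.degrees(np.arctan2(e[1],e[0])).round(2),'mid',P.mean(0).round(1))
rep('holes',onplane(p,z([(451,310),(172,276)]),11,o))
rep('grip line',onplane(p,z([(325,262),(299,535)]),184,o))
rep('gripL',onplane(p,z([(283,300),(264,500)]),176,o))
rep('gripR',onplane(p,z([(362,300),(340,500)]),176,o))
lid=onplane(p,z([(178,187),(150,480),(438,512)]),118,o); print('lids',lid.round(1)); rep('diag plain',lid[[0,2]])
print('shaker',onplane(p,z([(467,222)]),102,o).round(1))
# deck circle
pts=z([(70,300),(100,180),(180,72),(300,37),(400,50),(500,120),(554,220),(530,380),(100,390)])
P=onplane(p,pts,12,o); A=np.c_[2*P[:,:2],np.ones(len(P))]; s=np.linalg.lstsq(A,(P[:,:2]**2).sum(1),rcond=None)[0]; print('deck',s[:2],np.sqrt(s[2]+s[:2]@s[:2]))
E
```

```text
holes [[502.3, -109.0, 11.0], [461.3, -201.3, 11.0]] len 101.0 yaw 66.06 mid [ 481.8 -155.2   11. ]
grip line [[448.3, -141.5, 184.0], [510.3, -166.9, 184.0]] len 66.9 yaw 157.72 mid [ 479.3 -154.2  184. ]
gripL [[455.2, -154.0, 176.0], [501.6, -173.4, 176.0]] len 50.3 yaw 157.27 mid [ 478.4 -163.7  176. ]
gripR [[460.7, -136.0, 176.0], [507.1, -155.3, 176.0]] len 50.3 yaw 157.38 mid [ 483.9 -145.7  176. ]
lids [[ 426.1 -176.4  118. ]
 [ 503.5 -211.1  118. ]
 [ 537.6 -133.2  118. ]]
diag plain [[426.1, -176.4, 118.0], [537.6, -133.2, 118.0]] len 119.5 yaw -158.83 mid [ 481.9 -154.8  118. ]
shaker [[ 460.7 -101.9  102. ]]
deck [ 480.49415535 -153.70031536] 86.67164535118356
```

Request:
{"fn": "servo_tool", "kwargs": {
  "deltas": [
    {"x": 10, "y": 1.8, "z": -0.2, "yaw": 3.4},
    {"x": 20, "y": 0, "z": 0, "yaw": 3.3},
    {"x": 40, "y": 0, "z": 0, "yaw": 0},
    {"x": 40, "y": 0, "z": 0, "yaw": 0},
    {"x": 35, "y": 0, "z": 0, "yaw": 0},
    {"x": 15, "y": 0, "z": 0, "yaw": 0},
    {"x": 0, "y": 0, "z": 0, "yaw": 0},
    {"x": 0, "y": 0, "z": 0, "yaw": 0}
  ]
}}

```text
time_s: 7.55
tool_pos: [482.8, -153.4, 169.1]
tool_rot: [-0.648, 1.571, 0.514]
ft_force: [-0.4, -0.3, 0.5]
finger_gap: 91.8
```

```bash
python3 look.py w5; python3 -c "
from h import *
plan(r.get_obs(),[481.8,-155.1,149],66.3)"
```

```text
{'time_s': np.float64(7.55), 'q': array([-0.311,  0.222,  1.929,  0.   ,  0.991, -1.473]), 'tool_pos': array([ 482.76 , -153.449,  169.124]), 'ft_force': array([-0.428, -0.309,  0.519]), 'finger_gap': np.float64(91.779)}
axes x [ 0.  0. -1.] y [-0.918  0.397 -0.   ] z [0.397 0.918 0.   ] zyaw 66.6 shift [0. 0. 0.] len 0.0
axes x [ 0.001 -0.    -1.   ] y [-0.918  0.397 -0.001] z [0.397 0.918 0.   ] zyaw 66.59 shift [20.7   0.8  -1.71] len 20.8
world yaw change -0.29 => tool yaw 0.29
```

View pics/w5.png

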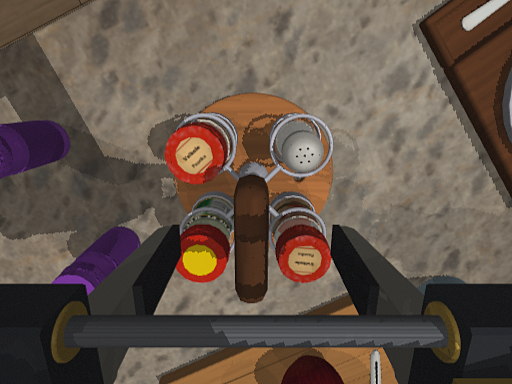

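Request:
{"fn": "servo_tool", "kwargs": {
  "deltas": [
    {"x": 10, "y": 0.5, "z": -1.2, "yaw": 0.3},
    {"x": 10, "y": 0, "z": 0, "yaw": 0},
    {"x": 0, "y": 0, "z": 0, "yaw": 0},
    {"x": 0, "y": 0, "z": 0, "yaw": 0}
  ]
}}

```text
time_s: 8.0
tool_pos: [481.1, -155.3, 148.4]
tool_rot: [1.61, 1.57, 2.766]
ft_force: [0.5, 0.7, -0.7]
finger_gap: 91.7
```

Request:
{"fn": "servo_tool", "kwargs": {
  "deltas": [
    {"x": 0, "y": 0, "z": 0, "yaw": 0},
    {"x": 0, "y": 0, "z": 0, "yaw": 0},
    {"x": 0, "y": 0, "z": 0, "yaw": 0},
    {"x": 0, "y": 0, "z": 0, "yaw": 0},
    {"x": 0, "y": 0, "z": 0, "yaw": 0},
    {"x": 0, "y": 0, "z": 0, "yaw": 0},
    {"x": 0, "y": 0, "z": 0, "yaw": 0},
    {"x": 0, "y": 0, "z": 0, "yaw": 0}
  ],
  "gripper": 0,
  "newtons": 6
}}

```text
time_s: 8.8
tool_pos: [481.3, -155.3, 148.6]
tool_rot: [1.074, 1.571, 2.23]
ft_force: [0.3, -0.3, -0.6]
finger_gap: 29.9
```

Request:
{"fn": "servo_tool", "kwargs": {
  "deltas": [
    {"x": 0, "y": 0, "z": 0, "yaw": 0},
    {"x": 0, "y": 0, "z": 0, "yaw": 0},
    {"x": 0, "y": 0, "z": 0, "yaw": 0},
    {"x": 0, "y": 0, "z": 0, "yaw": 0}
  ],
  "newtons": 50
}}

```text
time_s: 9.2
tool_pos: [481.2, -155.4, 148.5]
tool_rot: [2.07, 1.571, -3.058]
ft_force: [-0.7, -0.6, -0.3]
finger_gap: 19.7
```

```bash
python3 look.py w6; python3 -c "
from h import *
plan(r.get_obs(),[481.8,-155.1,149],66.3)"
```

```text
{'time_s': np.float64(9.2), 'q': array([-0.315,  0.248,  1.949, -0.   ,  0.945, -1.471]), 'tool_pos': array([ 481.197, -155.36 ,  148.512]), 'ft_force': array([-0.723, -0.581, -0.321]), 'finger_gap': np.float64(19.679)}
axes x [-0. -0. -1.] y [-0.915  0.403  0.   ] z [ 0.403  0.915 -0.   ] zyaw 66.23 shift [0. 0. 0.] len 0.0
axes x [-0. -0. -1.] y [-0.915  0.403  0.   ] z [ 0.403  0.915 -0.   ] zyaw 66.23 shift [-0.51 -0.46  0.5 ] len 0.8
world yaw change 0.07 => tool yaw -0.07
```

View pics/w6.png

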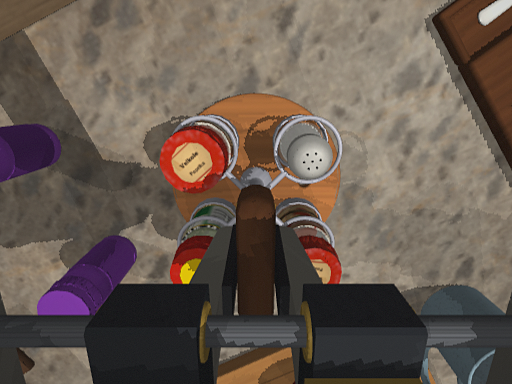

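Request:
{"fn": "servo_tool", "kwargs": {
  "deltas": [
    {"x": -3, "y": 0, "z": 0, "yaw": 0},
    {"x": -6, "y": 0, "z": 0, "yaw": 0},
    {"x": -10, "y": 0, "z": 0, "yaw": 0},
    {"x": -15, "y": 0, "z": 0, "yaw": 0},
    {"x": -18, "y": 0, "z": 0, "yaw": 0},
    {"x": -18, "y": 0, "z": 0, "yaw": 0},
    {"x": -12, "y": 0, "z": 0, "yaw": 0},
    {"x": -8, "y": 0, "z": 0, "yaw": 0}
  ]
}}

```text
time_s: 10.05
tool_pos: [481.5, -155.4, 239.9]
tool_rot: [-1.452, 1.569, -0.296]
ft_force: [-0.4, 0.2, -8.9]
finger_gap: 19.6
```

```bash
python3 look.py w7; python3 - <<'E'
from h import *
plan(r.get_obs(),[526.8,181.4,238.5],-63.85)
p=r.read_camera('side'); cv2.imwrite('pics/s7.png',cv2.resize(p['color'][60:330,130:400,::-1],(600,600)))
E
```

```text
{'time_s': np.float64(10.05), 'q': array([-0.315,  0.14 ,  1.856,  0.   ,  1.144, -1.471]), 'tool_pos': array([ 481.547, -155.396,  239.889]), 'ft_force': array([-0.355,  0.188, -8.929]), 'finger_gap': np.float64(19.631)}
axes x [ 0.001 -0.    -1.   ] y [-0.915  0.403 -0.001] z [0.403 0.915 0.   ] zyaw 66.23 shift [0. 0. 0.] len 0.0
axes x [ 0.002 -0.001 -1.   ] y [-0.915  0.403 -0.002] z [0.403 0.915 0.   ] zyaw 66.23 shift [  1.98  94.65 326.44] len 339.9
world yaw change -130.08 => tool yaw 130.08
```

View pics/s7.png

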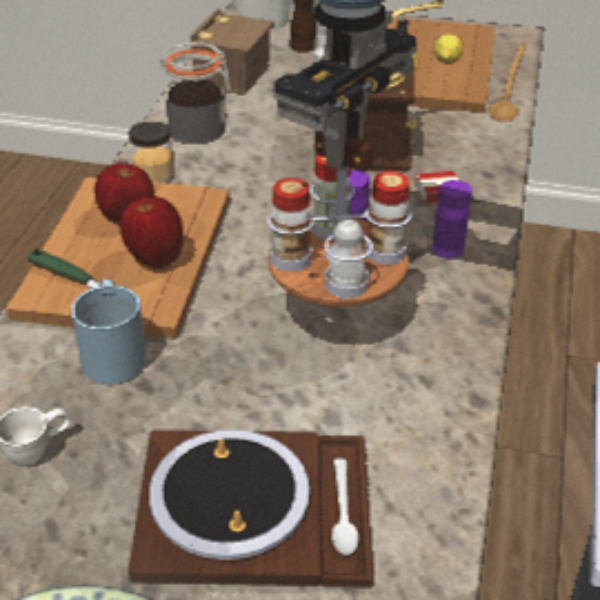

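View pics/w7.png

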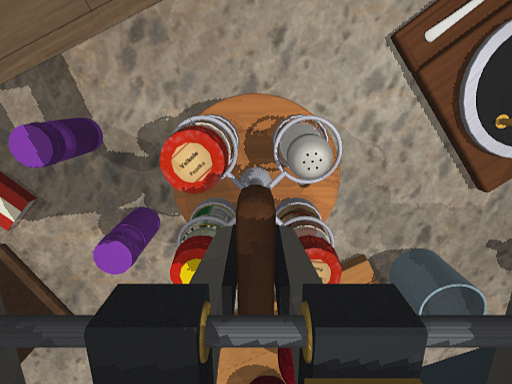

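Request:
{"fn": "servo_tool", "kwargs": {
  "deltas": [
    {"x": 0, "y": 2.8, "z": 9.6, "yaw": 0},
    {"x": 0, "y": 5.6, "z": 19.2, "yaw": 0},
    {"x": 0, "y": 7.8, "z": 26.9, "yaw": 0},
    {"x": 0, "y": 7.8, "z": 26.9, "yaw": 0},
    {"x": 0, "y": 7.8, "z": 26.9, "yaw": 0},
    {"x": 0, "y": 7.8, "z": 26.9, "yaw": 0},
    {"x": 0, "y": 7.8, "z": 26.9, "yaw": 0},
    {"x": 0, "y": 7.8, "z": 26.9, "yaw": 0}
  ]
}}

```text
time_s: 10.95
tool_pos: [506.6, 42.8, 237.5]
tool_rot: [1.894, 1.569, 3.049]
ft_force: [-0.3, 0.7, -8.1]
finger_gap: 19.7
```

Request:
{"fn": "servo_tool", "kwargs": {
  "deltas": [
    {"x": 0, "y": 7.8, "z": 26.9, "yaw": 0},
    {"x": 0, "y": 7.8, "z": 26.9, "yaw": 0},
    {"x": 0, "y": 7.8, "z": 26.9, "yaw": 0},
    {"x": 0, "y": 6.7, "z": 23, "yaw": 0},
    {"x": 0, "y": 5, "z": 17.3, "yaw": 0},
    {"x": 0, "y": 2.8, "z": 9.6, "yaw": 0},
    {"x": 0, "y": 1.7, "z": 5.8, "yaw": 0},
    {"x": 0, "y": 0, "z": 0, "yaw": 0}
  ]
}}

```text
time_s: 11.75
tool_pos: [525.9, 182.1, 238.1]
tool_rot: [2.303, 1.57, -2.823]
ft_force: [-0.7, 0.3, -8.5]
finger_gap: 19.7
```

Request:
{"fn": "servo_tool", "kwargs": {
  "deltas": [
    {"x": 0, "y": 0, "z": 0, "yaw": 2},
    {"x": 0, "y": 0, "z": 0, "yaw": 4},
    {"x": 0, "y": 0, "z": 0, "yaw": 6},
    {"x": 0, "y": 0, "z": 0, "yaw": 7},
    {"x": 0, "y": 0, "z": 0, "yaw": 7},
    {"x": 0, "y": 0, "z": 0, "yaw": 7},
    {"x": 0, "y": 0, "z": 0, "yaw": 7},
    {"x": 0, "y": 0, "z": 0, "yaw": 7}
  ]
}}

```text
time_s: 12.55
tool_pos: [525.9, 180.7, 238.4]
tool_rot: [-2.608, 1.57, -2.279]
ft_force: [-0.4, -1.1, -8.8]
finger_gap: 19.7
```

Request:
{"fn": "servo_tool", "kwargs": {
  "deltas": [
    {"x": 0, "y": 0, "z": 0, "yaw": 7},
    {"x": 0, "y": 0, "z": 0, "yaw": 7},
    {"x": 0, "y": 0, "z": 0, "yaw": 7},
    {"x": 0, "y": 0, "z": 0, "yaw": 7},
    {"x": 0, "y": 0, "z": 0, "yaw": 7},
    {"x": 0, "y": 0, "z": 0, "yaw": 7},
    {"x": 0, "y": 0, "z": 0, "yaw": 7},
    {"x": 0, "y": 0, "z": 0, "yaw": 7}
  ]
}}

```text
time_s: 13.35
tool_pos: [525.9, 180.7, 238.5]
tool_rot: [-1.616, 1.57, -2.264]
ft_force: [-0.3, 0.3, -8.4]
finger_gap: 19.5
```

Request:
{"fn": "servo_tool", "kwargs": {
  "deltas": [
    {"x": 0, "y": 0, "z": 0, "yaw": 7},
    {"x": 0, "y": 0, "z": 0, "yaw": 7},
    {"x": 0, "y": 0, "z": 0, "yaw": 6},
    {"x": 0, "y": 0, "z": 0, "yaw": 4.5},
    {"x": 0, "y": 0, "z": 0, "yaw": 2.6},
    {"x": 0, "y": 0, "z": 0, "yaw": 0},
    {"x": 0, "y": 0, "z": 0, "yaw": 0}
  ]
}}

```text
time_s: 14.05
tool_pos: [526.0, 181.1, 238.5]
tool_rot: [-1.249, 1.57, -2.363]
ft_force: [-1.2, -0.2, -7.9]
finger_gap: 19.6
```

```bash
python3 look.py w8; python3 - <<'E'
from h import *
plan(r.get_obs(),[526.8,181.4,238.5],-63.85)
for n in ['side','scene']:
    p=r.read_camera(n); pickle.dump(p,open(n+'8.pkl','wb')); a=(100,130) if n=='side' else (90,130)
    cv2.imwrite(f'pics/{n}8.png',cv2.resize(p['color'][a[0]:a[0]+240,a[1]:a[1]+240,::-1],(600,600)))
E
```

```text
{'time_s': np.float64(14.05), 'q': array([ 0.329,  0.224,  1.756, -0.   ,  1.163,  1.443]), 'tool_pos': array([526.032, 181.079, 238.5  ]), 'ft_force': array([-1.209, -0.2  , -7.922]), 'finger_gap': np.float64(19.586)}
axes x [-0. -0. -1.] y [ 0.897  0.441 -0.   ] z [ 0.441 -0.897  0.   ] zyaw -63.83 shift [0. 0. 0.] len 0.0
axes x [-0. -0. -1.] y [ 0.897  0.441 -0.   ] z [ 0.441 -0.897  0.   ] zyaw -63.83 shift [0.06 0.69 0.18] len 0.7
world yaw change -0.02 => tool yaw 0.02
```

View pics/side8.png

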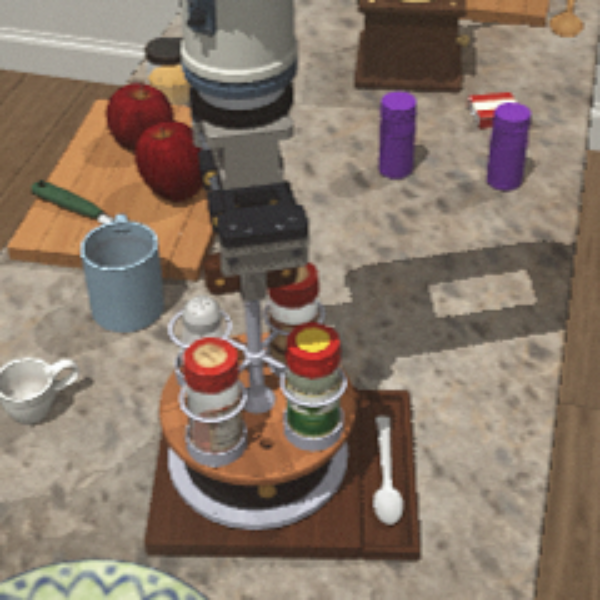

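View pics/w8.png

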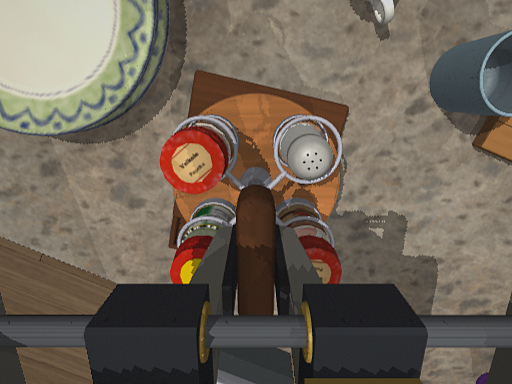

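Request:
{"fn": "servo_tool", "kwargs": {
  "deltas": [
    {"x": 3, "y": 1.1, "z": 0.2, "yaw": 0},
    {"x": 7, "y": 0, "z": 0, "yaw": 0},
    {"x": 8, "y": 0, "z": 0, "yaw": 0},
    {"x": 6, "y": 0, "z": 0, "yaw": 0},
    {"x": 3, "y": 0, "z": 0, "yaw": 0},
    {"x": 0, "y": 0, "z": 0, "yaw": 0},
    {"x": 0, "y": 0, "z": 0, "yaw": 0}
  ]
}}

```text
time_s: 14.9
tool_pos: [527.3, 182.1, 211.6]
tool_rot: [1.066, 1.571, -0.049]
ft_force: [-0.2, -0.2, -8.2]
finger_gap: 19.8
```

```bash
python3 - <<'E'
from h import *
o=r.get_obs(); print(o['tool_pos'],o['ft_force'])
plan(o,[526.8+.42,181.4+.2,183.5],-63.85)
for n in ['side','scene']:
    p=r.read_camera(n); pickle.dump(p,open(n+'9.pkl','wb')); a=(210,170) if n=='side' else (195,170)
    cv2.imwrite(f'pics/{n}9.png',cv2.resize(p['color'][a[0]:a[0]+110,a[1]:a[1]+130,::-1],(709,600),interpolation=cv2.INTER_CUBIC))
    # predicted pin tips and hole positions (deck top z=foot+12)
    c=np.array([526.8,181.4]);t=np.radians(116.15);u=np.array([np.cos(t),np.sin(t)])*50
    f=o['tool_pos'][2]-148.5
    q=proj(p,[[*(c+u),57],[*(c-u),57],[*(c+u),f+12],[*(c-u),f+12]]); print(n,f,q.round(1).tolist(),((q-[a[1],a[0]])*5.4545).round().tolist())
E
```

```text
[527.33815083 182.12036042 211.61296389] [-0.16232726 -0.21844595 -8.24261694]
axes x [ 0. -0. -1.] y [0.898 0.44  0.   ] z [ 0.44  -0.898  0.   ] zyaw -63.87 shift [28.11 -0.34  0.41] len 28.1
world yaw change 0.02 => tool yaw -0.02
side 63.11296388621855 [[235.8, 290.0], [228.7, 257.2], [235.6, 284.7], [228.4, 251.9]] [[359.0, 436.0], [320.0, 258.0], [358.0, 407.0], [319.0, 229.0]]
scene 63.11296388621855 [[222.9, 264.4], [228.4, 239.0], [222.6, 260.5], [228.2, 235.1]] [[288.0, 379.0], [319.0, 240.0], [287.0, 357.0], [317.0, 219.0]]
```

View pics/side9.png

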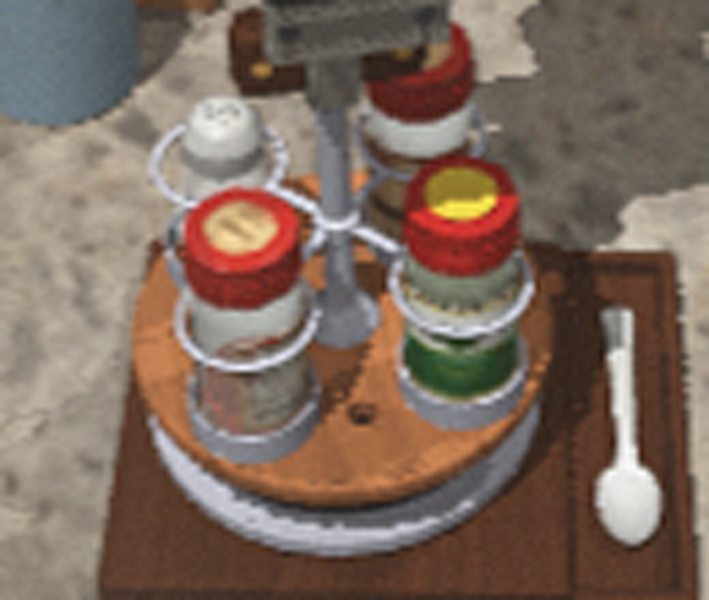

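View pics/scene9.png

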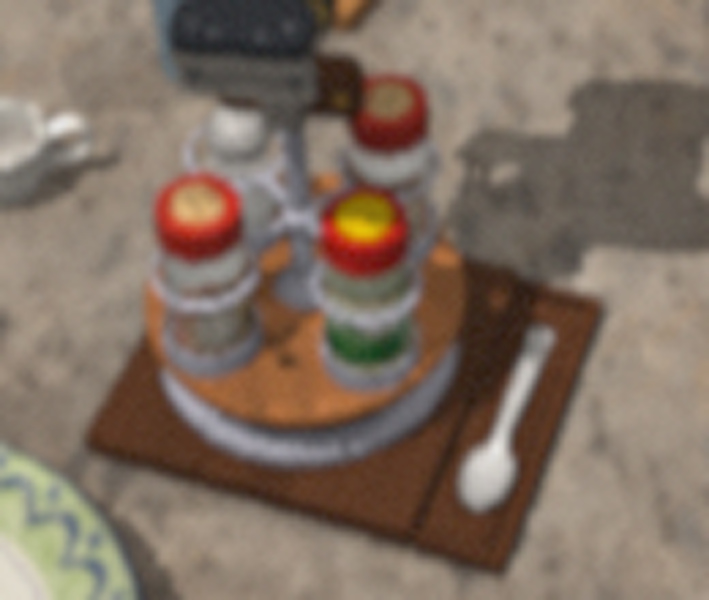

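Request:
{"fn": "servo_tool", "kwargs": {
  "deltas": [
    {"x": 3, "y": -0.2, "z": 0.2, "yaw": 0},
    {"x": 3, "y": 0, "z": 0, "yaw": 0},
    {"x": 3, "y": 0, "z": 0, "yaw": 0},
    {"x": 2, "y": 0, "z": 0, "yaw": 0},
    {"x": 0, "y": 0, "z": 0, "yaw": 0}
  ]
}}

```text
time_s: 15.5
tool_pos: [526.9, 181.7, 200.1]
tool_rot: [-1.703, 1.57, -2.818]
ft_force: [0.3, 0.4, -7.6]
finger_gap: 19.8
```

```bash
python3 - <<'E'
from h import *
o=r.get_obs(); print(o['tool_pos'],o['ft_force'],o['torque'],o['finger_gap'])
E
```

```text
[526.89700479 181.71632758 200.13322173] [ 0.25202397  0.43751213 -7.61274689] [ 0.02094347 -0.02811206  0.01128745] 19.808201496446095
```

Request:
{"fn": "servo_tool", "kwargs": {
  "deltas": [
    {"x": 3, "y": 0, "z": 0, "yaw": 0},
    {"x": 3, "y": 0, "z": 0, "yaw": 0},
    {"x": 3, "y": 0, "z": 0, "yaw": 0},
    {"x": 3, "y": 0, "z": 0, "yaw": 0},
    {"x": 0, "y": 0, "z": 0, "yaw": 0}
  ]
}}

```text
time_s: 16.0
tool_pos: [526.8, 181.7, 188.0]
tool_rot: [-1.748, 1.57, -2.863]
ft_force: [-0.4, -0.0, -9.2]
finger_gap: 19.6
```

```bash
python3 - <<'E'
from h import *
o=r.get_obs(); print(o['tool_pos'],o['ft_force'],o['torque'],o['finger_gap'])
E
```

```text
[526.8086393  181.69894471 188.0178789 ] [-0.3571735  -0.01265457 -9.2058256 ] [-3.66255443e-02  3.47194189e-02  8.80426383e-05] 19.606143873089508
```

Pins are through with no side force. Down the last ~4.5 mm, gently.

Request:
{"fn": "servo_tool", "kwargs": {
  "deltas": [
    {"x": 1.5, "y": 0, "z": 0, "yaw": 0},
    {"x": 1.5, "y": 0, "z": 0, "yaw": 0},
    {"x": 1, "y": 0, "z": 0, "yaw": 0},
    {"x": 0.5, "y": 0, "z": 0, "yaw": 0},
    {"x": 0, "y": 0, "z": 0, "yaw": 0},
    {"x": 0, "y": 0, "z": 0, "yaw": 0}
  ]
}}

```text
time_s: 16.6
tool_pos: [527.2, 181.8, 184.1]
tool_rot: [1.883, 1.571, 0.768]
ft_force: [0.7, 0.1, -8.5]
finger_gap: 19.7
```

```bash
python3 - <<'E'
from h import *
o=r.get_obs(); print(o['tool_pos'],o['ft_force'],o['torque'],o['finger_gap'])
E
```

```text
[527.18059548 181.84358807 184.11791307] [ 0.6536989   0.10278665 -8.53726808] [ 0.02271026 -0.07547252 -0.00712836] 19.735247517671638
```

Request:
{"fn": "servo_tool", "kwargs": {
  "deltas": [
    {"x": 0.5, "y": 0, "z": 0, "yaw": 0},
    {"x": 0.5, "y": 0, "z": 0, "yaw": 0},
    {"x": 0, "y": 0, "z": 0, "yaw": 0}
  ]
}}

```text
time_s: 16.9
tool_pos: [527.3, 181.9, 183.5]
tool_rot: [1.531, 1.57, 0.417]
ft_force: [-1.0, 0.0, -2.6]
finger_gap: 19.6
```

Request:
{"fn": "servo_tool", "kwargs": {
  "deltas": [
    {"x": 0.3, "y": 0, "z": 0, "yaw": 0},
    {"x": 0, "y": 0, "z": 0, "yaw": 0}
  ]
}}

```text
time_s: 17.1
tool_pos: [527.3, 181.9, 183.5]
tool_rot: [1.479, 1.57, 0.364]
ft_force: [-4.0, -1.6, 5.0]
finger_gap: 20.0
```

Request:
{"fn": "servo_tool", "kwargs": {
  "deltas": [
    {"x": 0, "y": 0, "z": 0, "yaw": 0},
    {"x": 0, "y": 0, "z": 0, "yaw": 0},
    {"x": 0, "y": 0, "z": 0, "yaw": 0}
  ]
}}

```text
time_s: 17.4
tool_pos: [527.3, 181.9, 183.5]
tool_rot: [1.464, 1.57, 0.35]
ft_force: [-4.5, -1.2, 5.5]
finger_gap: 19.4
```

```bash
python3 look.py w10; python3 - <<'E'
from h import *
o=r.get_obs(); print(o['torque'])
plan(o,[526.8+.42,181.4+.2,183.5],-63.85)
for n in ['side']:
    p=r.read_camera(n); a=(210,170)
    cv2.imwrite(f'pics/{n}10.png',cv2.resize(p['color'][a[0]:a[0]+110,a[1]:a[1]+130,::-1],(709,600),interpolation=cv2.INTER_CUBIC))
E
```

```text
{'time_s': np.float64(17.4), 'q': array([0.329, 0.282, 1.81 , 0.   , 1.049, 1.444]), 'tool_pos': array([527.308, 181.852, 183.469]), 'ft_force': array([-4.512, -1.245,  5.486]), 'finger_gap': np.float64(19.448)}
axes x [ 0.001  0.    -1.   ] y [0.898 0.44  0.001] z [ 0.44  -0.898  0.   ] zyaw -63.87 shift [0. 0. 0.] len 0.0
[-0.25329388  0.74981992 -0.04318665]
axes x [ 0.001  0.    -1.   ] y [0.898 0.44  0.001] z [ 0.44  -0.898  0.   ] zyaw -63.87 shift [-0.02 -0.2   0.23] len 0.3
world yaw change 0.02 => tool yaw -0.02
```

View pics/side10.png

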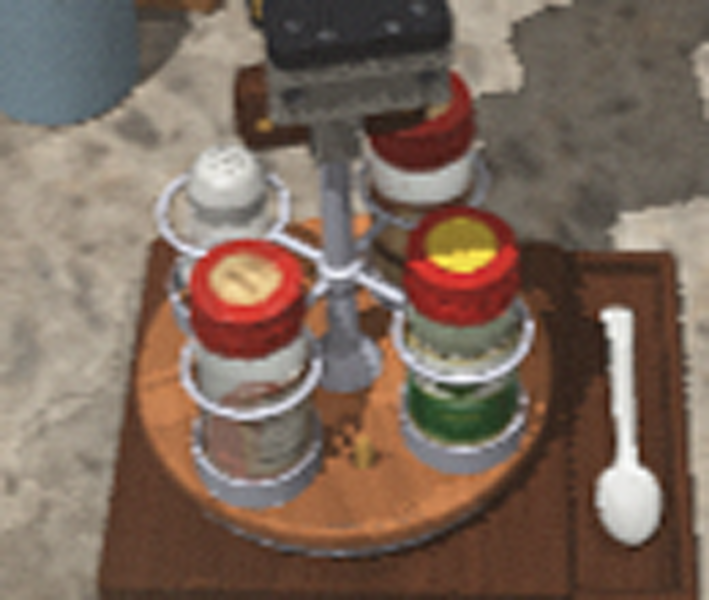

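Request:
{"fn": "servo_tool", "kwargs": {
  "deltas": [
    {"x": 0, "y": -0.4, "z": 0, "yaw": 0},
    {"x": 0, "y": 0, "z": 0, "yaw": -1},
    {"x": 0, "y": 0, "z": 0, "yaw": -3},
    {"x": 0, "y": 0, "z": 0, "yaw": -4},
    {"x": 0, "y": 0, "z": 0, "yaw": -4}
  ]
}}

```text
time_s: 18.0
tool_pos: [527.1, 181.9, 183.5]
tool_rot: [1.526, 1.57, 0.623]
ft_force: [-5.4, -0.0, 7.9]
finger_gap: 19.6
```

Request:
{"fn": "servo_tool", "kwargs": {
  "deltas": [
    {"x": 0, "y": 0, "z": 0, "yaw": -4},
    {"x": 0, "y": 0, "z": 0, "yaw": -4},
    {"x": 0, "y": 0, "z": 0, "yaw": -4},
    {"x": 0, "y": 0, "z": 0, "yaw": -4},
    {"x": 0, "y": 0, "z": 0, "yaw": -3},
    {"x": 0, "y": 0, "z": 0, "yaw": -1.5},
    {"x": 0, "y": 0, "z": 0, "yaw": 0},
    {"x": 0, "y": 0, "z": 0, "yaw": 0}
  ]
}}

```text
time_s: 18.8
tool_pos: [526.7, 181.9, 183.5]
tool_rot: [1.958, 1.57, 1.411]
ft_force: [-6.1, -1.1, 8.3]
finger_gap: 19.7
```

```bash
python3 look.py w11; python3 - <<'E'
from h import *
o=r.get_obs(); print(o['torque'])
plan(o,[526.8,181.4,183.5],-31.4)
for n in ['side','scene']:
    p=r.read_camera(n); pickle.dump(p,open(n+'11.pkl','wb')); a=(200,170) if n=='side' else (195,170)
    cv2.imwrite(f'pics/{n}11.png',cv2.resize(p['color'][a[0]:a[0]+120,a[1]:a[1]+150,::-1],(750,600),interpolation=cv2.INTER_CUBIC))
E
```

```text
{'time_s': np.float64(18.8), 'q': array([0.33 , 0.281, 1.811, 0.   , 1.049, 0.876]), 'tool_pos': array([526.685, 181.871, 183.485]), 'ft_force': array([-6.061, -1.082,  8.318]), 'finger_gap': np.float64(19.692)}
axes x [ 0.  0. -1.] y [0.52  0.854 0.   ] z [ 0.854 -0.52  -0.   ] zyaw -31.35 shift [0. 0. 0.] len 0.0
[-0.15417667  0.92971089  0.06299748]
axes x [ 0.  0. -1.] y [0.52  0.854 0.   ] z [ 0.854 -0.52  -0.   ] zyaw -31.35 shift [ 0.02 -0.36  0.3 ] len 0.5
world yaw change -0.05 => tool yaw 0.05
```

View pics/side11.png

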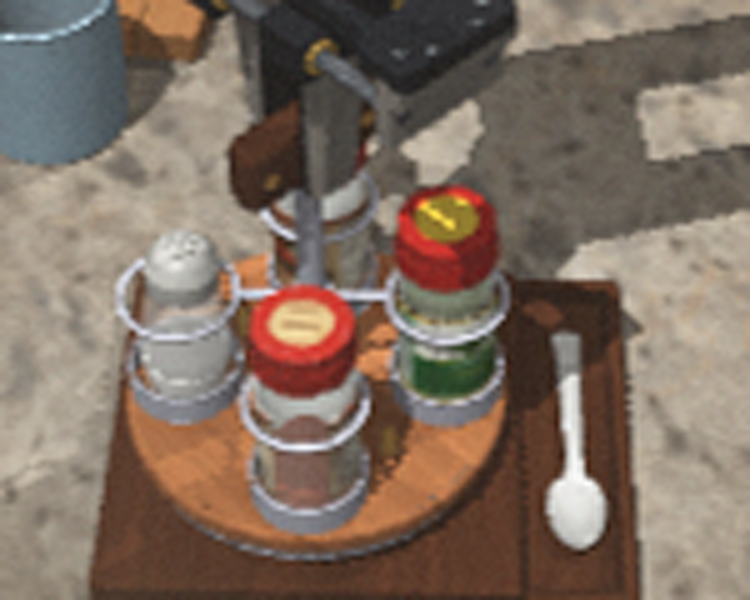

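View pics/w11.png

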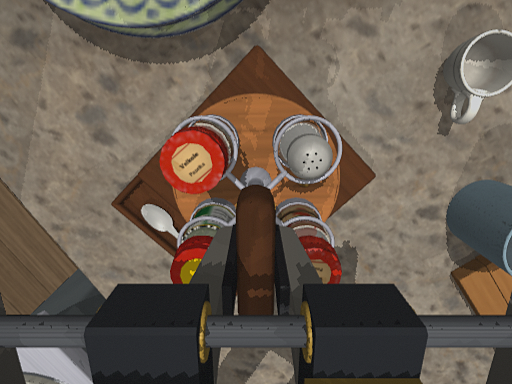

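View pics/scene11.png

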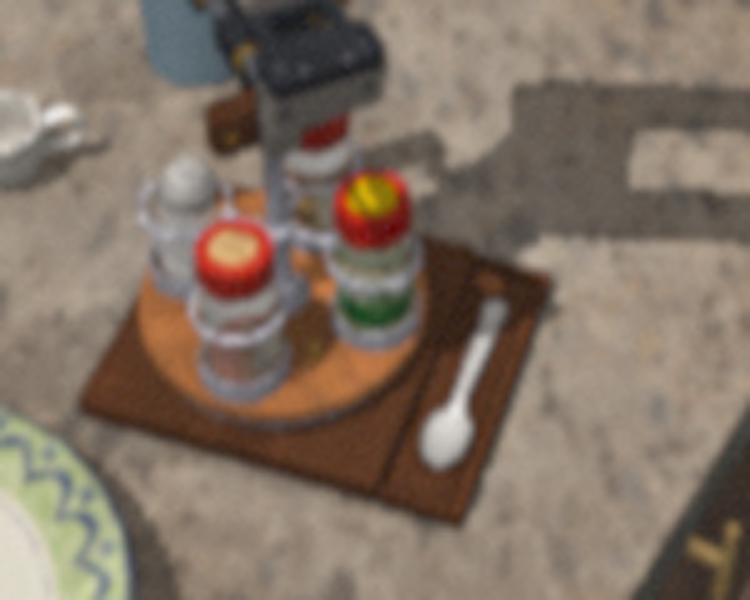

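```bash
python3 - <<'E'
from h import *
p=pickle.load(open('side11.pkl','rb')); z=lambda a,oy:(np.array(a,float)+.5)/5+[170,oy]-.5
t=np.radians(13.6);c=np.array([526.8,181.4]);Rm=np.array([[np.cos(t),np.sin(t)],[-np.sin(t),np.cos(t)]])
for n,px,h in [('dotlid',(447,218),153),('ring front',(447,395),60),('opp lid?',(302,322),153),('shaker',(182,248),137)]:
    P=onplane(p,z(px,200),h)[0]; print(n,P.round(1),(Rm@(P[:2]-c)).round(1))
w,o=pickle.load(open('w11.pkl','rb'))
P=onplane(w,[(193.5,163)],153,o)[0]; print('wrist lid plain',(Rm@(P[:2]-c)).round(1))
P=onplane(w,[(193,268)],153,o)[0]; print('wrist dot',(Rm@(P[:2]-c)).round(1))
rep=onplane(w,[(257,45),(374,175),(111,203)],[22,22,16],o); print(rep)
P=onplane(w,[(257,45),(374,175)],22,o); e=P[0]-P[1]; print(np.degrees(np.arctan2(e[1],e[0])),np.linalg.norm(e))
E
```

```text
dotlid [467.5 165.4 153. ] [-61.4  -1.6]
ring front [462.3 184.3  60. ] [-62.  18.]
opp lid? [510.9 238.7 153. ] [-2.  59.4]
shaker [579.1 197.  137. ] [54.5  2.8]
wrist lid plain [-0.1 59.1]
wrist dot [-59.3   6.8]
[[596.64828491 294.51766355  22.        ]
 [639.29245265 114.2047366   22.        ]
 [365.15651305 240.09346729  16.        ]]
103.30601806553985 185.28701159880416
```

Request:
{"fn": "servo_tool", "kwargs": {
  "deltas": [
    {"x": 0, "y": 0, "z": 0, "yaw": 0},
    {"x": 0, "y": 0, "z": 0, "yaw": 0},
    {"x": 0, "y": 0, "z": 0, "yaw": 0},
    {"x": 0, "y": 0, "z": 0, "yaw": 0}
  ]
}}

```text
time_s: 19.35
tool_pos: [526.7, 181.8, 183.5]
tool_rot: [2.076, 1.57, 1.529]
ft_force: [-6.0, -0.3, 8.5]
finger_gap: 19.7
```

```bash
python3 - <<'E'
from h import *
o=r.get_obs(); print(o['time_s'],o['tool_pos'],o['dq'].round(3),o['ft_force'],o['finger_gap'])
print(r.job_done())
E
```

```text
19.35 [526.6574018  181.84540681 183.47166459] [ 0.001 -0.001  0.     0.001  0.     0.001] [-6.04654923 -0.34368587  8.46590723] 19.68929432330976
the job is handed in; nothing more can be done
None
```

I put the rack back on the carousel and turned it about 32.5° so the dotted jar faces the front. I handed the job in at 19.35 s with the grip still held; it reported no verdict.

- **Seating:** I gripped the rack with 50 N, finger gap 19.7 mm. The pins went through with almost no side force, and the deck met the turntable at TCP z = 183.5 mm, as expected for flush. The side picture shows a pin standing up through its hole.
- **Dotted jar:** the side camera puts it at (-61, -2) mm in the plinth frame, against a 12 mm sideways limit. The wrist camera read +7 mm sideways, but the dot is half hidden in that view. Its view of the neighbouring jar confirms the angle.
- **At rest:** the arm was still at hand-in, and the jars looked upright in the last pictures. The spoon, mug and cup looked unmoved, but I did not measure their positions.
- **Leftover force:** about 6 N sideways and 17 N downward press remained on the seated rack. I left it, as nothing moved.

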